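# Fit the filter frame into the bench dust box

## Task

Fit the loose metal filter frame into the holder on top of the dust box on the jeweller's bench: hook its thin edge fully under the holder's fixed lip with the other end raised, then swing it down and press until the sprung catch snaps over its far end and it sits fully home. Feel your way gently, never forcing the frame against the box, leave the other things on the bench where they are, and let go at the end.

Things in the scene. Friction and masses are not known exactly. Their poses are not given: they have to be found in the camera images.
- frame: Filter frame, origin at the middle of its underside: flat aluminium frame with wire grille, 130 mm long (x) x 110 mm wide (y) x 6 mm thick, about 0.25 kg, lying flat at the start. x runs from the thin hook edge to the far end, z up out of the side with the black grip bar.
- frame_grip (a point): Centre of the frame's upright black grip bar: 12 mm thick (frame x), 50 mm long (y), 30 mm tall, standing on the 6 mm frame. The point is 21 mm above the frame's underside, 85 mm from the hook edge and 45 mm from the far end. Best held from above with the fingers closing along x. Axes as the frame.
- frame_hook (a point): Middle of the lower corner of the frame's thin hook edge (its -x end, on the robot's side at the start). The last 14 mm here are a tongue only 4 mm thick, level with the underside. Axes as the frame.
- frame_far (a point): Middle of the lower corner of the frame's far end (+x), 6 mm thick. Axes as the frame.
- dustbox: Grey steel dust box fixed to the bench, 210 (x) x 180 (y) mm, origin at the centre of its underside, z up. Its flat top (the ledge), nominally 65 mm above the bench, has a dark 92 x 92 mm opening, between two side rails along x, 117 mm apart and 7 mm high. Between them a dark steel holder takes the frame: fixed lip on the -x side (towards the robot), sprung catch on the +x side.
- slot (a point): Nominal place of the slot's back at ledge height, amid the rails (axes as dustbox). Unmeasured settings, so feel for them: the whole top stands up to 6 mm higher or lower, and the holder (lip, slot, far wall, catch in one) up to 12 mm to +x or -x of nominal; both stay put in use. The lip reaches 10 mm (+x) over the slot, underside 9 mm and top 13 mm above the ledge.
- catch (a joint): Catch on the holder's 7 mm high far wall, which is 132 mm from the slot's back: a 40 mm wide nose reaching 5.5 mm in over the seat, underside 8 mm above the ledge, with a 65 degree ramp up to 21 mm. Value (m): 0 = out (at rest or snapped over the frame), up to 0.009 pushed back. Passing it takes about 4 to 10 N down at the frame's far end; it then springs out over it.
- bowl: Bystander: green glass bowl, 110 mm across, 45 mm high; origin under its centre.
- brushpot: Bystander: white pot with brushes, 84 mm across, 100 mm high, brushes up to 200 mm; origin under its centre.
- jar: Bystander: small amber jar, 52 mm across, 70 mm high; origin under its centre.
- mallet: Bystander: small hammer lying on the bench, 220 mm long along its x.
Mind the look-alikes: they are no part of the job. Of the things like the frame, leave any that is pink or purple; of the rest the smaller one is meant.

How it is judged:
By the outcome, as a careful person would: the job done as asked, in the order asked, and still so for the second after the job is handed in, with the robot touching nothing.
It also fails if it takes over 66 s, if anything falls off the work surface, if the arm or the gripper's body presses on something with over 40 N, if the wrist force passes 120 N, or if a joint passes its speed limit or range.

## Robot

A 6-joint arm with a two-finger parallel gripper is mounted at the origin on the work surface. World frame = base frame: x ahead of the robot, y to its left, z up, the work surface at z = 0. Lengths are in m, angles in rad, forces in N, time in s.
With the tool pointing down it reaches from about 0.375 to 0.9 m from the base axis. Payload 3.1 kg.
Tool frame: the origin (TCP) lies between the finger pads; the fingertips stand 14 mm ahead of it and the grasp point (between the pads) lies 5 mm behind it (robot.finger_overhang is the distance from the TCP to the fingertips, in m); z points along the fingers, y is the line along which they close (so a half turn about z gives the same grasp; the last joint's range is limited). The gripper opens to 87 mm and grips with 3 to 60 N. Pads are 19 mm wide; open, the fingers measure 117 mm over their backs; the gripper's body (75 mm by 190 mm) begins 51 mm behind the grasp point.
Start: joints at [1.097, 0.527, 1.433, -0, 1.181, -0.178], TCP at [0.182, 0.598, 0.237] pointing down, gripper open.
Joint ranges: [-3.08, 3.08], [-0.75, 2.2], [0.22, 2.44], [-1.43, 4.57], [0, 2.65], [-2.85, 2.85]. Speed limits (rad/s): [2.79, 2.79, 3.14, 3.14, 3.14, 3.14].

## Interface

Orientations are given as a unit quaternion [x, y, z, w].
In Python, from rig import monitor, cams, workorder, robot gives the robot as it stands.
- The arm moves only by the tool send_rows, never from a script. Its argument "moves" is one flat list of numbers, 7 for each row, row after row: the opening, from 0 (shut) to 1 (fully open), then the shift along the world's x, y, z in cm, then the turn, a rotation vector about the world's x, y, z in rad. A call has 1 to 5 rows; each row is the pose to reach, as a shift and turn from the pose commanded when the call began; what a row does not reach only later rows make up. A row lasts 1/12 s, in which the tool goes at most 41.7 mm and 7.16 degrees, less where a joint would pass 70% of its speed; a pose out of reach is approached as far as the arm can. A call with a gripper value outside its range is refused whole. The fingers move at their own pace and stop on an object; "grip_force" is the grip in N (left out, the last holds). Time passes only in rows, so rows that repeat a pose let the fingers close. It gives the time, the measured TCP pose, the force, the opening and the grip force at its end, in the units of the state.
- monitor.get_obs(): the state, without advancing time (a new reading comes with each control period).
- cams.camera(name): name is "scene" or "side" or "wrist"; returns a dict with "pixels" (420x560x3 uint8, blue, green, red), "range_z" (420x560 float32, m along the optical axis (not along the pixel's ray), 0 where there is no reading), "fovy" (degrees; the focal length in pixels is half the picture's height over the tangent of half this angle, whatever the lens; pixels are square), "cx", "cy" (the principal point, pixels), "rvec" (rotation vector, rad) and "tvec" (3), from world to camera coordinates, as OpenCV has them; the wrist camera has in their place "hand_eye" (4x4, takes a point from camera to tool coordinates, whose origin is the TCP and whose axes are the flange's). Camera axes: x right, y down, z forward; pixel columns grow to the right and rows downward; lengths in m; the calibration is good to about 2 mm. A picture is of the moment at which its call begins: read the wrist's pose just before it.
- workorder.hand_in(): hands the job in; it is judged then, once.
The state is a dict: "time": time; "q": joint angles; "joint_velocities": joint speeds; "joint_torque": joint torques, N m; "position": TCP position; "tool_rot": TCP orientation; "ft_force": force on the tool from outside, world axes, zero at the start; "moment": the same for the moment, N m; "grip_width": finger opening in m; "grip_force": force on a finger pad.
Only numpy, scipy, OpenCV 4.12 (cv2) and the standard library are available. Lean on these libraries where they do the work, as an engineer would, in place of code of your own. Each camera call takes 0.05 s, during which the arm holds its last target. There are 200 camera calls.

## Working session

There is one attempt and no reset: what is moved stays moved. The work goes in short steps, Python scripts to look and compute and a tool call to move; the robot and the scene stay as the last step left them, time stands still between calls to the robot, and variables do not carry over. Pictures are saved under pics/ and viewed, at most 10 in all, crops included, and the job is handed in when it is done.

Besides the shell and the picture viewer there is one more tool, called after "Call:" by a JSON object that holds its "name" and its "arguments", one argument or row to a line. send_rows: Moves the arm, as the interface text tells. Its arguments: {"type":"object","properties":{"moves":{"type":"array","items":{"type":"number"}},"grip_force":{"type":"number"}},"required":["moves"]}

```bash
mkdir -p pics; ls; cat > h.py <<'E'
import numpy as np, cv2
from scipy.spatial.transform import Rotation as R
from rig import monitor, cams, workorder, robot
def obs():
    return monitor.get_obs()
def cam(name):
    o=obs(); c=cams.camera(name); p=c["pixels"]; f=p.shape[0]/2/np.tan(np.radians(c["fovy"])/2)
    if "hand_eye" in c:
        H=np.array(c["hand_eye"]); Rt=R.from_quat(o["tool_rot"]).as_matrix()
        Rc=Rt@H[:3,:3]; t=Rt@H[:3,3]+np.array(o["position"])
    else:
        Rw=R.from_rotvec(np.array(c["rvec"]).ravel()).as_matrix(); Rc=Rw.T; t=-Rc@np.array(c["tvec"]).ravel()
    v,u=np.mgrid[:p.shape[0],:p.shape[1]]
    d=np.dstack([(u-c["cx"])/f,(v-c["cy"])/f,np.ones(u.shape)])@Rc.T
    return dict(img=p,rays=d,org=t,P=t+d*c["range_z"][...,None],z=c["range_z"],f=f,cx=c["cx"],cy=c["cy"],Rc=Rc)
def plane(C,u,v,z):
    d=C["rays"][int(round(v)),int(round(u))]; return C["org"]+d*(z-C["org"][2])/d[2]
E
python3 - <<'E'
from h import *
a=cam("scene");b=cam("side")
for n,c in(("scene",a),("side",b)):
    cv2.imwrite(f"pics/{n}0.png",c["img"]); print(n,c["org"],c["Rc"][:,2],c["f"])
o=obs();print(o)
E
```

```text
pics
scene [1.01258901 0.81793804 1.30857482] [-0.32927281 -0.44857698 -0.83087792] 493.53524670741604
side [-0.49448205  1.30955599  1.23214883] [ 0.54518014 -0.58665582 -0.59884352] 517.3968454030296
{'time': 0.1, 'q': array([ 1.09751440e+00,  5.28399698e-01,  1.43374175e+00, -2.61225776e-05,
        1.18140052e+00, -1.78492467e-01]), 'joint_velocities': array([ 0.00031557, -0.00099702, -0.00451938, -0.0008968 ,  0.00010451,
       -0.00072488]), 'joint_torque': array([-5.53393438e-04, -4.40991282e+01, -1.77150893e+01,  6.34774799e-02,
        5.34393790e-02, -4.47542573e-05]), 'position': array([0.18127464, 0.59748893, 0.23566349]), 'tool_rot': array([ 1.46856627e-01,  9.89157309e-01, -9.27223909e-04, -3.00592598e-04]), 'ft_force': array([ 0.29861374, -0.14930376, -1.4192971 ]), 'moment': array([-0.00976401, -0.00839043,  0.0248737 ]), 'grip_force': 0.0, 'grip_width': 0.08676904236218516}
```

View pics/scene0.png

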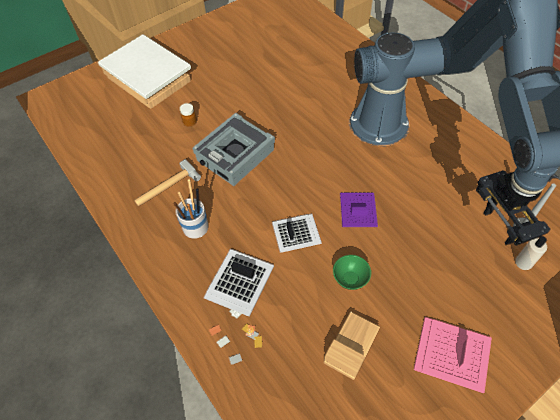

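View pics/side0.png

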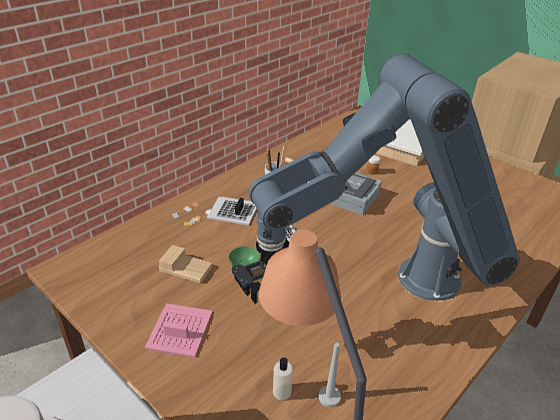

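The scene view shows the dust box near (235,148), and silver frames at (297,232), the smaller one, and (240,280). The purple and pink look-alikes are at (358,209) and (453,353). The jar, pot, mallet and bowl are all separate. In the side view the arm partly hides the area.

```bash
python3 - <<'E'
from h import *
a=cam("scene"); hsv=cv2.cvtColor(a["img"],cv2.COLOR_BGR2HSV)
sat=hsv[...,1]; 
m=((sat<60)|(hsv[...,2]<50)).astype(np.uint8)
for n,(u0,v0,u1,v1) in dict(small=(265,205,328,258),big=(200,245,278,318),box=(190,110,280,188)).items():
    s=np.zeros_like(m); s[v0:v1,u0:u1]=m[v0:v1,u0:u1]
    cs,_=cv2.findContours(s,cv2.RETR_EXTERNAL,cv2.CHAIN_APPROX_NONE); c=max(cs,key=cv2.contourArea)[:,0]
    k=np.zeros_like(m); cv2.drawContours(k,[c[:,None]],-1,1,-1)
    P=a["P"][k>0]; z=P[:,2]
    print(n,"z pct",np.percentile(z,[5,25,50,75,95,100]).round(4))
    if n!="box":
        top=P[(z>-.002)&(z<.010)]
        bar=P[z>.025]
        zz=.006
        h=np.array([plane(a,u,v,zz)[:2] for u,v in c],np.float32)
        r=cv2.minAreaRect(h); print(r, "corners",cv2.boxPoints(r).round(4).tolist())
        print("bar",bar.mean(0).round(4),cv2.minAreaRect(bar[:,:2].astype(np.float32)))
    else:
        top=P[(z>.055)&(z<.085)]; print(cv2.minAreaRect(top[:,:2].astype(np.float32)), cv2.boxPoints(cv2.minAreaRect(top[:,:2].astype(np.float32))))
        hh=np.histogram(z,np.arange(0,.11,.003)); print(list(zip(hh[1].round(3),hh[0])))
cv2.imwrite("pics/crop0.png",cv2.resize(a["img"][105:265,180:340],(800,800)[:2],interpolation=cv2.INTER_CUBIC)[:600] if 0 else cv2.resize(a["img"][105:255,180:340],(800,600)[:2] if 0 else (640,600),interpolation=cv2.INTER_CUBIC))
E
```

```text
small z pct [2.0000e-04 3.3000e-03 5.5000e-03 7.7000e-03 3.0600e-02 1.3086e+00]
((0.5237480401992798, 0.1856149137020111), (0.11541386693716049, 0.13124944269657135), 66.8197250366211) corners [[0.4406999945640564, 0.15839999914169312], [0.5613999962806702, 0.10670000314712524], [0.6068000197410583, 0.21279999613761902], [0.4860999882221222, 0.2644999921321869]]
bar [0.5702 0.2172 0.1085] ((0.766444742679596, 0.4909985065460205), (0.8182858824729919, 0.017719626426696777), 54.26538848876953)
big z pct [1.2000e-03 4.7000e-03 7.1000e-03 9.7000e-03 4.2100e-02 1.3086e+00]
((0.7644244432449341, 0.22080564498901367), (0.19166046380996704, 0.14624665677547455), 29.90288543701172) corners [[0.6449000239372253, 0.23639999330043793], [0.7178000211715698, 0.1096000000834465], [0.8840000033378601, 0.20520000159740448], [0.8109999895095825, 0.3319999873638153]]
bar [0.7525 0.245  0.1201] ((0.8552848100662231, 0.5055100917816162), (0.6970531940460205, 0.05950072407722473), 68.1541976928711)
box z pct [0.0126 0.0348 0.0614 0.0685 0.0753 1.3086]
((0.49823692440986633, -0.1906704604625702), (0.214184
[... 719 characters left out ...]
)), (np.float64(0.048), np.int64(72)), (np.float64(0.051), np.int64(69)), (np.float64(0.054), np.int64(118)), (np.float64(0.057), np.int64(234)), (np.float64(0.06), np.int64(274)), (np.float64(0.063), np.int64(342)), (np.float64(0.066), np.int64(438)), (np.float64(0.069), np.int64(373)), (np.float64(0.072), np.int64(230)), (np.float64(0.075), np.int64(94)), (np.float64(0.078), np.int64(47)), (np.float64(0.081), np.int64(22)), (np.float64(0.084), np.int64(3)), (np.float64(0.087), np.int64(0)), (np.float64(0.09), np.int64(0)), (np.float64(0.093), np.int64(0)), (np.float64(0.096), np.int64(0)), (np.float64(0.099), np.int64(0)), (np.float64(0.102), np.int64(0)), (np.float64(0.105), np.int64(0))]
```

View pics/crop0.png

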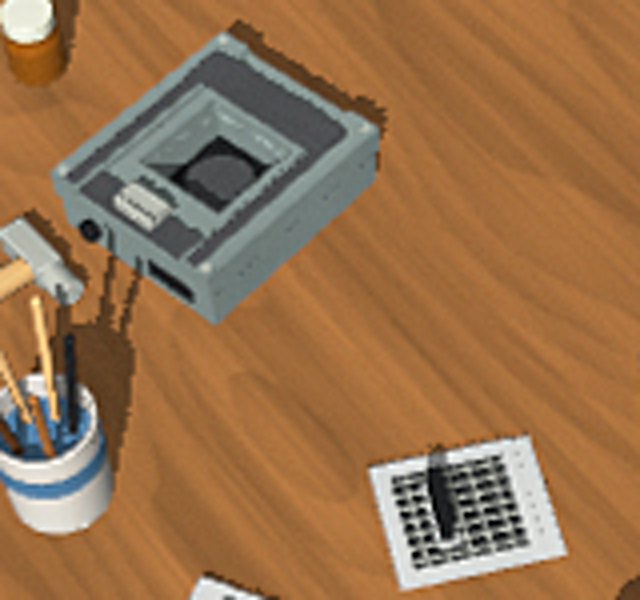

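The crop shows the smaller frame's bar nearer its left (+x, far) end. The box's cream catch is at about crop (140,205), with the lip on the upper-right side. I'll move above the frame and measure with the wrist camera.

Call:
{"name": "send_rows", "arguments": {
  "moves": [1,2.4,-2.8,0,0,0,-0.112,1,4.8,-5.6,0,0,0,-0.224,1,7.2,-8.4,0,0,0,-0.336,1,9.6,-11.2,0,0,0,-0.448,1,12,-14,0,0,0,-0.56]
}}

```text
time: 0.57
position: [0.3021, 0.4566, 0.2363]
tool_rot: [0.417, 0.909, -0.0, -0.0]
ft_force: [0.6, -0.1, -0.8]
grip_width: 0.0873
grip_force: 0.0
```

Call:
{"name": "send_rows", "arguments": {
  "moves": [1,2.4,-2.8,0,0,0,-0.112,1,4.8,-5.6,0,0,0,-0.224,1,7.2,-8.4,0,0,0,-0.336,1,9.6,-11.2,0,0,0,-0.448,1,12,-14,0,0,0,-0.56]
}}

```text
time: 0.98
position: [0.4223, 0.3164, 0.2364]
tool_rot: [0.652, 0.758, -0.0, -0.0]
ft_force: [0.6, 0.7, -0.1]
grip_width: 0.087
grip_force: 0.0
```

Call:
{"name": "send_rows", "arguments": {
  "moves": [1,2.4,-2.8,0,0,0,-0.112,1,4.8,-5.6,0,0,0,-0.224,1,7.2,-8.4,0,0,0,-0.336,1,9.6,-11.2,0,0,0,-0.448,1,12,-14,0,0,0,-0.56]
}}

```text
time: 1.4
position: [0.5423, 0.1764, 0.2363]
tool_rot: [0.836, 0.548, -0.0, -0.0]
ft_force: [0.9, 1.3, 0.5]
grip_width: 0.0866
grip_force: 0.0
```

Call:
{"name": "send_rows", "arguments": {
  "moves": [1,0,0,0,0,0,0,1,0,0,0,0,0,0]
}}

```text
time: 1.57
position: [0.5427, 0.1763, 0.2361]
tool_rot: [0.835, 0.55, -0.0, -0.0]
ft_force: [0.0, 0.7, 0.6]
grip_width: 0.087
grip_force: 0.0
```

```bash
python3 - <<'E'
from h import *
o=obs();print(o["q"],o["position"],o["tool_rot"],o["ft_force"])
a=cam("wrist");cv2.imwrite("pics/w1.png",a["img"]);print(a["org"],a["Rc"])
E
```

```text
[1.18206821e-01 4.54769582e-01 1.57176929e+00 1.80383141e-04
 1.11545462e+00 5.25212708e-01] [0.54266597 0.17627485 0.23612211] [ 8.35444311e-01  5.49575070e-01 -1.43036194e-04 -1.62081364e-04] [0.04400135 0.69619153 0.63518737]
[0.5703603  0.24056085 0.38425566] [[ 9.18585682e-01 -3.82174960e-01 -1.00710697e-01]
 [-3.95221882e-01 -8.88200617e-01 -2.34306057e-01]
 [ 9.46043211e-05  2.55033261e-01 -9.66932276e-01]]
```

View pics/w1.png

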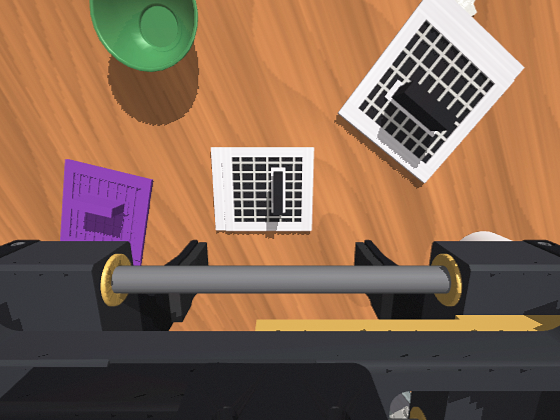

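The wrist view shows the target frame at (263,190), with its bar at (278,192) and the hook tongue on the left. Next I'll measure it.

```bash
cat >> h.py <<'E'
def poly(C,cnt,z): return np.array([plane(C,u,v,z)[:2] for u,v in cnt],np.float32)
E
python3 - <<'E'
from h import *
a=cam("wrist");hsv=cv2.cvtColor(a["img"],cv2.COLOR_BGR2HSV)
s=np.zeros(hsv.shape[:2],np.uint8); s[142:240,205:320]=((hsv[...,1]<60)&(hsv[...,2]>110))[142:240,205:320]
c=max(cv2.findContours(s,0,cv2.CHAIN_APPROX_NONE)[0],key=cv2.contourArea)[:,0]
r=cv2.minAreaRect(poly(a,c,.006));print(r,cv2.boxPoints(r).round(4).tolist())
k=np.zeros_like(s);cv2.drawContours(k,[c[:,None]],-1,1,-1)
P=a["P"];z=P[...,2];print("z",np.percentile(z[k>0],[5,50,95,99]))
b=((z>.028)&(z<.05)&(k>0)).astype(np.uint8)
c=max(cv2.findContours(b,0,cv2.CHAIN_APPROX_NONE)[0],key=cv2.contourArea)[:,0]
r=cv2.minAreaRect(poly(a,c,.036));print("bar",r,P[b>0].mean(0))
E
```

```text
((0.5217257142066956, 0.1872515082359314), (0.10829351842403412, 0.13001494109630585), 66.84284210205078) [[0.4406999945640564, 0.16300000250339508], [0.5601999759674072, 0.11190000176429749], [0.6028000116348267, 0.21150000393390656], [0.4832000136375427, 0.26260000467300415]]
z [0.00295852 0.00505927 0.03462546 0.03672064]
bar ((0.539894163608551, 0.1802828013896942), (0.04906973987817764, 0.011881448328495026), 66.50444030761719) [0.54010677 0.18136315 0.03589307]
```

Call:
{"name": "send_rows", "arguments": {
  "moves": [1,-0.3,0.4,-4,0,0,0,1,-0.3,0.4,-8,0,0,0,1,-0.3,0.4,-12,0,0,0,1,-0.3,0.4,-15,0,0,0,1,-0.3,0.4,-17,0,0,0]
}}

```text
time: 2.08
position: [0.535, 0.1834, 0.0636]
tool_rot: [0.834, 0.552, -0.003, -0.001]
ft_force: [-0.3, 0.1, -0.2]
grip_width: 0.087
grip_force: 0.0
```

Call:
{"name": "send_rows", "arguments": {
  "moves": [1,0,0,-1,0,0,0,1,0,0,-2,0,0,0,1,0,0,-3,0,0,0,1,0,0,-4,0,0,0,1,0,0,-4,0,0,0]
}}

```text
time: 2.5
position: [0.538, 0.1822, 0.0256]
tool_rot: [0.834, 0.551, -0.001, -0.0]
ft_force: [-0.0, -0.6, 0.3]
grip_width: 0.0871
grip_force: 0.0
```

Call:
{"name": "send_rows", "arguments": {
  "moves": [0.5,0,0,0,0,0,0,0,0,0,0,0,0,0,0,0,0,0,0,0,0,0,0,0,0,0,0,0,0,0,0,0,0,0,0],
  "grip_force": 35
}}

```text
time: 2.92
position: [0.539, 0.182, 0.0272]
tool_rot: [0.835, 0.551, 0.001, 0.0]
ft_force: [0.1, -0.5, -0.1]
grip_width: 0.0617
grip_force: 0.0
```

Call:
{"name": "send_rows", "arguments": {
  "moves": [0,0,0,0,0,0,0,0,0,0,0,0,0,0,0,0,0,0,0,0,0,0,0,0,0,0,0,0,0,0,0,0,0,0,0]
}}

```text
time: 3.33
position: [0.5385, 0.182, 0.0265]
tool_rot: [0.835, 0.551, -0.0, -0.0]
ft_force: [-0.1, -0.4, 0.3]
grip_width: 0.0281
grip_force: 0.0
```

Call:
{"name": "send_rows", "arguments": {
  "moves": [0,0,0,0,0,0,0,0,0,0,0,0,0,0,0,0,0,0,0,0,0,0,0,0,0,0,0,0,0,0,0,0,0,0,0]
}}

```text
time: 3.75
position: [0.5389, 0.182, 0.0266]
tool_rot: [0.835, 0.551, 0.0, 0.0]
ft_force: [1.0, 0.0, -1.4]
grip_width: 0.0121
grip_force: 35.0
```

Call:
{"name": "send_rows", "arguments": {
  "moves": [0,0,0,0,0,0,0,0,0,0,0.5,0,0,0,0,0,0,1.5,0,0,0,0,0,0,3,0,0,0,0,0,0,5,0,0,0]
}}

```text
time: 4.17
position: [0.537, 0.1819, 0.0764]
tool_rot: [0.835, 0.551, -0.002, -0.001]
ft_force: [0.8, -0.3, -2.7]
grip_width: 0.0118
grip_force: 35.0
```

Call:
{"name": "send_rows", "arguments": {
  "moves": [0,0,0,4,0,0,0,0,0,0,8,0,0,0,0,0,0,12,0,0,0,0,0,0,15,0,0,0,0,0,0,17,0,0,0]
}}

```text
time: 4.58
position: [0.5391, 0.1823, 0.2511]
tool_rot: [0.835, 0.551, 0.002, 0.001]
ft_force: [0.7, -0.2, -2.6]
grip_width: 0.0117
grip_force: 35.0
```

Call:
{"name": "send_rows", "arguments": {
  "moves": [0,0,-3.5,1,0,0,0.11,0,0,-7,2,0,0,0.21,0,0,-10.5,3,0,0,0.32,0,0,-14,4,0,0,0.42,0,0,-17.3,4,0,0,0.53]
}}

```text
time: 5.0
position: [0.5385, 0.0076, 0.2892]
tool_rot: [0.659, 0.752, 0.001, 0.002]
ft_force: [0.2, -0.3, -2.7]
grip_width: 0.012
grip_force: 35.0
```

Call:
{"name": "send_rows", "arguments": {
  "moves": [0,0,-3.5,0,0,0,0.11,0,0,-7,0,0,0,0.11,0,0,-10.5,0,0,0,0.11,0,0,-14,0,0,0,0.11,0,0,-17.3,0,0,0,0.11]
}}

```text
time: 5.42
position: [0.5373, -0.1653, 0.287]
tool_rot: [0.619, 0.785, -0.0, -0.0]
ft_force: [0.8, -0.1, -3.8]
grip_width: 0.0116
grip_force: 35.0
```

Call:
{"name": "send_rows", "arguments": {
  "moves": [0,0,-3.5,0,0,0,0,0,0,-7,0,0,0,0,0,0,-10.5,0,0,0,0,0,0,-14,0,0,0,0,0,0,-17,0,0,0,0]
}}

```text
time: 5.83
position: [0.5375, -0.3357, 0.2868]
tool_rot: [0.619, 0.785, -0.0, -0.0]
ft_force: [0.1, 1.0, -2.3]
grip_width: 0.012
grip_force: 35.0
```

Call:
{"name": "send_rows", "arguments": {
  "moves": [0,0,0,0,0,0,0,0,0,0,0,0,0,0,0,0,0,0,0,0,0]
}}

```text
time: 6.08
position: [0.5377, -0.3328, 0.2863]
tool_rot: [0.619, 0.785, 0.0, -0.001]
ft_force: [0.4, 0.8, -3.8]
grip_width: 0.0119
grip_force: 35.0
```

```bash
python3 - <<'E'
from h import *
o=obs();print(o["q"],o["position"],o["tool_rot"],o["ft_force"])
a=cam("wrist");cv2.imwrite("pics/w2.png",a["img"]);np.savez("w2.npz",**a)
E
```

```text
[-7.31041009e-01  4.89948886e-01  1.35322368e+00  8.50190732e-04
  1.30102308e+00 -9.66854767e-01] [ 0.53771216 -0.33279883  0.28629586] [ 6.19106466e-01  7.85305878e-01  4.91399500e-04 -1.27285465e-03] [ 0.35658946  0.7890054  -3.81140364]
```

View pics/w2.png

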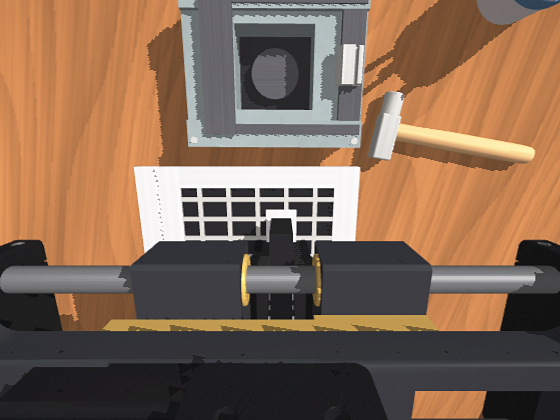

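The wrist view shows the box at the top, cut off at v=0. The catch is at (352,64), the opening at (275,65), and the near rail at v≈127. The held frame spans u=135–360. I'll back off along −y to see the whole box.

Call:
{"name": "send_rows", "arguments": {
  "moves": [0,0.8,-3,1,0,0,0,0,1.6,-6,2,0,0,0,0,1.9,-7,3,0,0,0,0,1.9,-7,3,0,0,0,0,1.9,-7,3,0,0,0]
}}

```text
time: 6.55
position: [0.5577, -0.4024, 0.3168]
tool_rot: [0.619, 0.786, 0.0, -0.0]
ft_force: [0.7, 1.9, -2.7]
grip_width: 0.0117
grip_force: 35.0
```

Call:
{"name": "send_rows", "arguments": {
  "moves": [0,0,0,0,0,0,0,0,0,0,0,0,0,0,0,0,0,0,0,0,0]
}}

```text
time: 6.8
position: [0.5572, -0.4021, 0.3159]
tool_rot: [0.618, 0.786, 0.0, -0.001]
ft_force: [-0.1, 0.1, -3.0]
grip_width: 0.0117
grip_force: 35.0
```

```bash
python3 - <<'E'
from h import *
o=obs();print(o["q"],o["position"],o["tool_rot"],o["ft_force"])
a=cam("wrist");np.savez("w3.npz",**a)
cv2.imwrite("pics/w3.png",cv2.resize(a["img"][:240,130:410],None,fx=2.5,fy=2.5,interpolation=cv2.INTER_CUBIC))
P=a["P"]
for v in range(20,180,10): print(v,[f"{P[v,u,2]*1000:.0f}" for u in range(180,380,10)])
E
```

```text
[-7.87364113e-01  5.49577989e-01  1.16291025e+00  2.17011436e-04
  1.43142571e+00 -1.02481906e+00] [ 0.55724245 -0.40206181  0.31588113] [ 6.18384489e-01  7.85874841e-01  2.46397098e-04 -1.13926839e-03] [-0.08102333  0.09717555 -3.03829273]
20 ['464', '60', '60', '72', '72', '73', '14', '13', '28', '25', '27', '25', '13', '59', '464', '58', '80', '70', '-1', '1']
30 ['-0', '58', '60', '72', '74', '73', '14', '14', '26', '26', '27', '26', '15', '60', '59', '59', '66', '67', '1', '-0']
40 ['1', '59', '60', '72', '72', '72', '13', '13', '23', '25', '27', '14', '13', '61', '60', '60', '68', '65', '-1', '-1']
50 ['-0', '60', '59', '74', '73', '73', '59', '60', '58', '14', '13', '15', '14', '59', '60', '60', '67', '66', '1', '0']
60 ['0', '67', '68', '73', '73', '73', '67', '68', '66', '68', '66', '67', '67', '60', '58', '59', '66', '67', '1', '-0']
70 ['-0', '67', '68', '72', '72', '73', '68', '68', '69', '68', '69', '70', '69', '69', '69', '69', '69', '68', '-1', '-1']
80 ['-2', '66', '67', '68', '67', '66', '66', '66', '66', '66', '66', '65', '65', '68', '66', '66', '65', '67', '-0', '9
[... 368 characters left out ...]
, '1', '1', '-2', '-1', '0', '1', '-0', '0', '-1', '-1', '0', '1', '2', '0', '0', '0', '1', '1']
130 ['-1', '-0', '-0', '0', '1', '0', '1', '-1', '-2', '0', '-0', '0', '-1', '1', '-1', '-1', '-0', '0', '0', '1']
140 ['-1', '-1', '-0', '0', '0', '464', '-0', '-1', '-0', '-0', '-0', '1', '1', '-0', '2', '0', '-0', '1', '-0', '1']
150 ['0', '-1', '1', '-2', '2', '1', '1', '1', '0', '-0', '-0', '0', '1', '-0', '-1', '0', '1', '-1', '-0', '0']
160 ['0', '1', '-1', '1', '1', '-2', '-0', '-0', '0', '0', '-0', '0', '1', '-0', '464', '-0', '-1', '1', '-1', '-1']
170 ['296', '295', '296', '296', '295', '294', '296', '296', '295', '295', '295', '295', '295', '296', '295', '296', '296', '296', '0', '0']
```

View pics/w3.png

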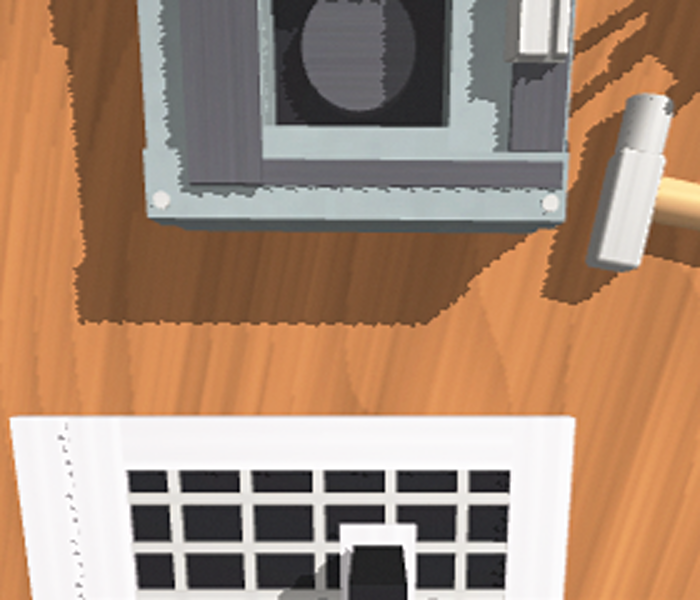

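That moved the box further out of the view; the earlier picture w2 is the better one for measuring. This view's depth does show the ledge at 60 mm, the rails at 67 mm and the lip top at 73 mm, so the top stands about 5 mm low. I'll fit the edges in w2.

```bash
python3 - <<'E'
from h import *
a=dict(np.load("w2.npz")); P=a["P"]; z=P[...,2]; z=cv2.medianBlur(z.astype(np.float32),3)
for v in range(0,155,6): print(v,[f"{z[v,u]*1000:.0f}" for u in range(180,372,6)])
for n in ("w2","w3"):
    a=dict(np.load(n+".npz")); P=a["P"];zz=cv2.medianBlur(P[...,2].astype(np.float32),3)
    sel=(zz>.0575)&(zz<.062); sel[160:]=0; print(n,"ledge",np.median(P[...,2][sel]), "lip",np.median(P[...,2][(zz>.0705)&(zz<.076)]))
E
```

```text
0 ['67', '66', '67', '73', '73', '74', '72', '72', '73', '69', '68', '68', '69', '69', '69', '69', '68', '69', '69', '70', '69', '68', '69', '69', '69', '69', '69', '69', '68', '69', '69', '68']
6 ['67', '66', '66', '72', '73', '73', '72', '72', '73', '67', '66', '67', '67', '67', '67', '67', '67', '67', '66', '67', '67', '66', '67', '67', '67', '67', '67', '67', '67', '67', '67', '66']
12 ['57', '60', '59', '72', '73', '72', '72', '73', '73', '60', '60', '60', '59', '60', '60', '60', '60', '60', '60', '60', '59', '59', '59', '60', '60', '60', '60', '62', '67', '66', '67', '67']
18 ['0', '59', '60', '60', '72', '72', '73', '73', '72', '59', '60', '59', '60', '60', '60', '60', '60', '59', '60', '59', '60', '60', '60', '60', '59', '60', '60', '63', '67', '66', '67', '66']
24 ['0', '59', '60', '60', '73', '72', '71', '73', '73', '59', '56', '57', '56', '56', '57', '57', '56', '58', '56', '57', '57', '57', '58', '60', '60', '59', '60', '65', '67', '67', '67', '60']
30 ['-1', '60', '60', '60', '73', '73', '72', '73', '72', '54', '35', '36', '36', '37', '37', '37', '37', '37', '37', '37', 
[... 3357 characters left out ...]
68', '69', '69', '66', '-0']
138 ['-0', '-0', '68', '66', '66', '67', '67', '67', '67', '67', '66', '66', '67', '66', '66', '67', '66', '67', '67', '67', '67', '67', '67', '67', '67', '67', '67', '66', '67', '68', '65', '0']
144 ['1', '-0', '66', '67', '66', '67', '67', '67', '67', '67', '67', '66', '67', '67', '66', '66', '67', '67', '66', '66', '67', '66', '67', '67', '66', '66', '67', '67', '66', '67', '0', '1']
150 ['0', '0', '0', '0', '0', '0', '0', '0', '-1', '0', '-0', '0', '-0', '-0', '0', '-0', '-0', '0', '-0', '1', '-0', '0', '0', '1', '-0', '0', '0', '0', '0', '-1', '0', '-0']
w2 ledge 0.059607213248972446 lip 0.0725737468328948
w3 ledge 0.05959946674150607 lip 0.07260068066279443
```

```bash
python3 - <<'E'
from h import *
a=dict(np.load("w2.npz")); z=cv2.medianBlur(a["P"][...,2].astype(np.float32),3)
def fit(pts,n):
    p=np.array(pts,np.float32); 
    for _ in range(3):
        vx,vy,x,y=cv2.fitLine(p,cv2.DIST_HUBER,0,.01,.01).ravel(); r=(p[:,0]-x)*vy-(p[:,1]-y)*vx; p=p[abs(r)<.002]
    ang=np.degrees(np.arctan2(vy,vx)); print(n,"ang",ang.round(2),"pt",x.round(4),y.round(4),"rms",r.std().round(5),len(p)); return np.array([x,y]),ang
W=lambda u,v,h:plane(a,u,v,h)[:2]
# lip +x edge  (subpixel ignore)
L=[W(max(u for u in range(205,245) if z[v,u]>.0705)+.5,v,.0726) for v in range(18,112)]
lp,la=fit(L,"lip")
LB=[W(min(u for u in range(190,215) if z[v,u]>.0705),v,.0726) for v in range(20,112)]; fit(LB,"lip -x")
Fw=[W(min(u for u in range(325,352) if z[v,u]>.0640),v,.0666) for v in list(range(24,46))+list(range(92,118))]; fp,fa=fit(Fw,"farwall")
Nr=[W(u,min(v for v in range(110,130) if z[v,u]>.063),.0666) for u in range(245,320)]; npt,na=fit(Nr,"near rail")
Fr=[W(u,max(v for v in range(0,14) if z[v,u]>.0635),.0666) for u in range(245,320)]; rp,ra=fit(Fr,"far rail in")
E1=[W(u,max(v for v in range(110,152) if z[v,u]>.06),.0666) for u in range(215,345)]; fit(E1,"box -y edge")
th=np.radians(na); ex=np.array([np.cos(th),np.sin(th)]); 
if ex[0]<0: ex=-ex
ey=np.array([-ex[1],ex[0]])
print("lip x",lp@ex,"wall x",fp@ex,"diff",(fp-lp)@ex,"(nominal 122)  rails y",npt@ey,rp@ey,"mid",(npt+rp)@ey/2,"gap",(rp-npt)@ey)
# held frame far edge in picture: frame top at tcp-? 
s=np.zeros(z.shape,np.uint8); s[150:235]=((z>.24)&(z<.29))[150:235]
c=max(cv2.findContours(s,0,cv2.CHAIN_APPROX_NONE)[0],key=cv2.contourArea)[:,0]
zf=np.median(a["P"][...,2][s>0]);print("frame top z",zf)
T=[W(u,min(v for v in range(150,235) if s[v,u]),zf) for u in range(150,350)]; tp,ta=fit(T,"frame +y edge")
Lh=[W(np.flatnonzero(s[v]).min(),v,zf-.002) for v in range(172,225)]; hp,_=fit(Lh,"hook")
Rh=[W(np.flatnonzero(s[v]).max()+1,v,zf) for v in range(172,225)]; qp,_=fit(Rh,"far")
o=np.array([.53771216,-.33279883])
t=np.radians(ta); fx=np.array([np.cos(t),np.sin(t)]); fy=np.array([-fx[1],fx[0]])
print("rel TCP: hook",(hp-o)@fx,"far",(qp-o)@fx,"+y edge",(tp-o)@fy, "tool y dir",2*np.degrees(np.arctan2(.785306,.619106))-90)
E
```

```text
lip ang -76.97 pt 0.4484 -0.1897 rms 0.00057 94
lip -x ang -76.75 pt 0.4151 -0.2043 rms 0.00032 92
farwall ang -76.57 pt 0.5724 -0.1847 rms 0.00039 48
near rail ang 13.54 pt 0.5071 -0.2486 rms 0.0 75
far rail in ang 12.75 pt 0.4895 -0.1329 rms 0.00042 75
box -y edge ang 13.54 pt 0.5113 -0.2788 rms 0.00047 130
lip x 0.39148417 wall x 0.51320446 diff 0.12172034 (nominal 122)  rails y -0.36040986 -0.24387738 mid -0.30214363 gap 0.116532475
frame top z 0.26503047853151873
frame +y edge ang 13.54 pt 0.5121 -0.284 rms 0.0 200
hook ang -76.26 pt 0.4471 -0.3194 rms 0.00018 53
far ang -76.53 pt 0.5741 -0.2892 rms 0.00017 53
rel TCP: hook -0.08491629553166744 far 0.0456150719507197 +y edge 0.05341838922806479 tool y dir 13.498140079143852
```

Call:
{"name": "send_rows", "arguments": {
  "moves": [0,-0.5,4,-0.5,0.0098,-0.0407,0,0,-1,8,-1,0.0196,-0.0814,0,0,-1.5,12,-2,0.0293,-0.1222,0,0,-2,16,-3,0.0391,-0.1629,0,0,-2.5,19.5,-4,0.0489,-0.2036,0]
}}

```text
time: 7.27
position: [0.5314, -0.2059, 0.2763]
tool_rot: [0.615, 0.781, 0.083, 0.065]
ft_force: [1.8, -0.5, -2.8]
grip_width: 0.0116
grip_force: 35.0
```

Call:
{"name": "send_rows", "arguments": {
  "moves": [0,0,1.3,-3,0,0,0,0,0,2.6,-6,0,0,0,0,0,2.6,-9,0,0,0,0,0,2.6,-12,0,0,0,0,0,2.6,-12,0,0,0]
}}

```text
time: 7.68
position: [0.5288, -0.1799, 0.1515]
tool_rot: [0.616, 0.782, 0.082, 0.059]
ft_force: [-0.7, 1.3, -2.5]
grip_width: 0.0117
grip_force: 35.0
```

Call:
{"name": "send_rows", "arguments": {
  "moves": [0,0,0,0,0,0,0,0,0,0,0,0,0,0,0,0,0,0,0,0,0]
}}

```text
time: 7.93
position: [0.534, -0.1841, 0.1588]
tool_rot: [0.615, 0.781, 0.082, 0.067]
ft_force: [0.6, -0.3, -3.7]
grip_width: 0.0121
grip_force: 35.0
```

```bash
cat >> h.py <<'E'
th=np.radians(13.5); EX=np.array([np.cos(th),np.sin(th),0]); EY=np.array([-EX[1],EX[0],0])
def hook(o=None):
    "hook/far corner relative to slot back (x), rail mid (y), ledge (z), mm; tilt deg, yaw deg"
    o=o or obs(); M=R.from_quat(o["tool_rot"]).as_matrix(); p=np.array(o["position"])
    fx=M[:,1]; fz=-M[:,2]; fy=np.cross(fz,fx)
    out=[]
    for x in(-.0848,.0452):
        q=p+fx*x-fz*.0268-fy*.0016
        out.append(np.round([(q@EX-.3813)*1e3,(q@EY+.3021)*1e3,(q[2]-.0596)*1e3],1))
    f=np.array(o["ft_force"])
    print("hook",out[0],"far",out[1],"tilt",np.degrees(np.arcsin(fx[2])).round(2),"yaw",np.degrees(np.arctan2(fx[1],fx[0])).round(2),"F ex,ey,z",np.round([f@EX,f@EY,f[2]],1),"t",o["time"],"w",o["grip_width"])
E
python3 - <<'E'
from h import *
hook(); print(obs()["position"],obs()["q"],obs()["moment"])
E
```

```text
hook [17.7 -3.3 55.1] far [144.8  -3.2  82.5] tilt 12.18 yaw 13.55 F ex,ey,z [ 0.5 -0.4 -3.7] t 7.9333 w 0.012125940997316726
[ 0.53401125 -0.18405817  0.1587666 ] [-0.6125864   0.50428307  1.79235266  0.24018352  0.71505619 -1.02023584] [-0.09788762  0.24423828  0.00181871]
```

Call:
{"name": "send_rows", "arguments": {
  "moves": [0,-0.1,0.3,-1,0,0,0,0,-0.1,0.3,-2,0,0,0,0,-0.1,0.3,-3,0,0,0,0,-0.1,0.3,-4,0,0,0,0,-0.1,0.3,-4.5,0,0,0]
}}

```text
time: 8.35
position: [0.5312, -0.1799, 0.1104]
tool_rot: [0.616, 0.781, 0.082, 0.064]
ft_force: [-0.0, -0.9, -3.0]
grip_width: 0.0117
grip_force: 35.0
```

Call:
{"name": "send_rows", "arguments": {
  "moves": [0,0,0,0,0,0,0,0,0,0,0,0,0,0,0,0,0,0,0,0,0,0,0,0,0,0,0,0,0,0,0,0,0,0,0]
}}

```text
time: 8.77
position: [0.5319, -0.1802, 0.112]
tool_rot: [0.616, 0.781, 0.082, 0.065]
ft_force: [-1.0, 1.0, -2.7]
grip_width: 0.0119
grip_force: 35.0
```

```bash
python3 - <<'E'
from h import *
hook(); a=cam("wrist");cv2.imwrite("pics/w4.png",a["img"]);np.savez("w4.npz",**a);hook()
E
```

```text
hook [16.5  1.1  8.5] far [143.6   1.1  35.6] tilt 12.03 yaw 13.53 F ex,ey,z [-0.7  1.2 -2.7] t 8.7667 w 0.011943148953831435
hook [16.4  1.2  8.5] far [143.6   1.2  35.6] tilt 12.03 yaw 13.53 F ex,ey,z [ 0.1 -0.  -3. ] t 8.8167 w 0.01200175669085549
```

View pics/w4.png

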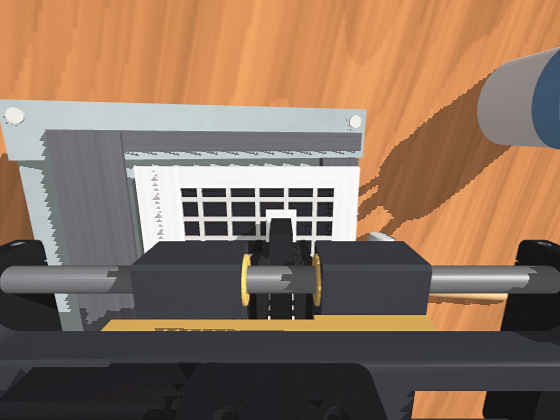

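The wrist view shows the tilted frame between the rails: hook edge at u≈135, just right of the lip edge at u≈125; frame +y edge at v≈167, with the rail at v≈155. I'll check the gaps numerically.

```bash
python3 - <<'E'
from h import *
a=dict(np.load("w4.npz")); P=a["P"]; z=cv2.medianBlur(P[...,2].astype(np.float32),3)
for u in (170,230,290,340):
    print(u,[f"{v}:{z[v,u]*1000:.0f}" for v in range(130,176,3)])
for v in (172,185,200,225):
    print(v,[f"{u}:{z[v,u]*1000:.0f}" for u in range(108,160,3)])
X=(P@EX-.3813)*1e3; Y=(P@EY+.3021)*1e3
for u in range(160,350,20):
    vr=max(v for v in range(125,165) if abs(z[v,u]-.0666)<.0015 or abs(z[v,u]-.069)<.0015)
    bright=a["img"][...,0][:,u]; vf=next(v for v in range(160,180) if bright[v]>200)
    tr=plane(a,u,vr,.0666)@EY; zf=np.median(P[vf+2:vf+6,u,2]); tf=plane(a,u,vf,zf)@EY
    print(u,vr,vf,round(zf*1e3,1),"rail Y",round((tr+.3021)*1e3,1),"frame edge Y",round((tf+.3021)*1e3,1))
for v in range(170,235,10):
    ul=max(u for u in range(100,132) if z[v,u]>.0705); uh=next(u for u in range(125,150) if a["img"][v,u,0]>200)
    zh=np.median(P[v,uh+2:uh+6,2]); print(v,"lip X",round((plane(a,ul+1,v,.0726)@EX-.3813)*1e3,1),"hook X",round((plane(a,uh,v,zh)@EX-.3813)*1e3,1),round(zh*1e3,1))
E
```

```text
170 ['130:68', '133:69', '136:68', '139:68', '142:68', '145:69', '148:69', '151:68', '154:67', '157:66', '160:59', '163:59', '166:74', '169:78', '172:79', '175:79']
230 ['130:67', '133:69', '136:69', '139:69', '142:69', '145:69', '148:69', '151:67', '154:66', '157:67', '160:60', '163:59', '166:83', '169:86', '172:86', '175:86']
290 ['130:67', '133:69', '136:68', '139:69', '142:69', '145:68', '148:68', '151:67', '154:67', '157:66', '160:60', '163:60', '166:89', '169:93', '172:93', '175:93']
340 ['130:66', '133:68', '136:69', '139:69', '142:68', '145:69', '148:69', '151:67', '154:67', '157:67', '160:66', '163:66', '166:95', '169:99', '172:99', '175:99']
172 ['108:73', '111:73', '114:72', '117:72', '120:73', '123:72', '126:68', '129:60', '132:60', '135:72', '138:73', '141:74', '144:73', '147:73', '150:74', '153:74', '156:75', '159:78']
185 ['108:72', '111:73', '114:73', '117:72', '120:72', '123:72', '126:72', '129:59', '132:59', '135:55', '138:72', '141:73', '144:73', '147:73', '150:74', '153:74', '156:75', '159:77']
200 ['108:72', '111:72', '114:72', '117:73', '120:73', '123:73', '126:
[... 292 characters left out ...]
59:75']
160 158 166 77.6 rail Y 59.9 frame edge Y 56.1
180 158 166 79.8 rail Y 59.7 frame edge Y 56.1
200 158 166 82.2 rail Y 59.5 frame edge Y 56.1
220 158 166 84.3 rail Y 59.4 frame edge Y 56.1
240 158 166 86.6 rail Y 59.2 frame edge Y 56.1
260 157 166 89.2 rail Y 59.7 frame edge Y 56.2
280 157 166 91.5 rail Y 59.5 frame edge Y 56.2
300 157 166 94.2 rail Y 59.3 frame edge Y 56.2
320 157 167 96.5 rail Y 59.1 frame edge Y 55.7
340 164 167 99.3 rail Y 54.2 frame edge Y 55.7
170 lip X 11.1 hook X 8.6 59.7
180 lip X 10.9 hook X 15.7 72.4
190 lip X 11.3 hook X 16.0 72.2
200 lip X 11.1 hook X 16.1 73.0
210 lip X 11.5 hook X 15.8 72.5
220 lip X 11.3 hook X 16.5 73.4
230 lip X 10.5 hook X 16.1 72.6
```

Call:
{"name": "send_rows", "arguments": {
  "moves": [0,0,0,-0.15,0,0,-0.005,0,0,0,-0.3,0,0,-0.005,0,0,0,-0.45,0,0,-0.005,0,0,0,-0.6,0,0,-0.005,0,0,0,-0.65,0,0,-0.005]
}}

```text
time: 9.23
position: [0.5314, -0.1799, 0.1047]
tool_rot: [0.618, 0.78, 0.082, 0.065]
ft_force: [-0.7, -0.3, -2.5]
grip_width: 0.0118
grip_force: 35.0
```

Call:
{"name": "send_rows", "arguments": {
  "moves": [0,0,0,0,0,0,0,0,0,0,0,0,0,0,0,0,0,0,0,0,0]
}}

```text
time: 9.48
position: [0.5316, -0.18, 0.1051]
tool_rot: [0.618, 0.78, 0.082, 0.065]
ft_force: [-0.5, -0.4, -1.8]
grip_width: 0.0118
grip_force: 35.0
```

```bash
python3 - <<'E'
from h import *
hook();print(obs()["moment"])
E
```

```text
hook [16.2  1.7  1.6] far [143.4   1.1  28.6] tilt 12.0 yaw 13.23 F ex,ey,z [-0.5 -0.3 -1.8] t 9.4833 w 0.011819428831879114
[-0.13160239  0.17345831 -0.0023612 ]
```

Call:
{"name": "send_rows", "arguments": {
  "moves": [0,-0.19,-0.05,0,0,0,0,0,-0.39,-0.09,0,0,0,0,0,-0.58,-0.14,0,0,0,0,0,-0.78,-0.19,0,0,0,0,0,-0.78,-0.19,0,0,0,0]
}}

```text
time: 9.9
position: [0.5232, -0.1819, 0.105]
tool_rot: [0.618, 0.78, 0.082, 0.065]
ft_force: [-0.2, -0.1, -2.4]
grip_width: 0.0116
grip_force: 35.0
```

Call:
{"name": "send_rows", "arguments": {
  "moves": [0,-0.1,-0.02,0,0,0,0,0,-0.19,-0.05,0,0,0,0,0,-0.29,-0.07,0,0,0,0,0,-0.29,-0.07,0,0,0,0,0,-0.29,-0.07,0,0,0,0]
}}

```text
time: 10.32
position: [0.5208, -0.1826, 0.1051]
tool_rot: [0.618, 0.78, 0.082, 0.065]
ft_force: [0.2, -0.3, -2.1]
grip_width: 0.0117
grip_force: 35.0
```

```bash
python3 - <<'E'
from h import *
hook();print(obs()["moment"])
E
```

```text
hook [5.1 1.7 1.6] far [132.3   1.1  28.6] tilt 12.0 yaw 13.23 F ex,ey,z [ 0.2 -0.3 -2.1] t 10.3167 w 0.011675542295315857
[-0.17823536  0.21326392  0.04860438]
```

Call:
{"name": "send_rows", "arguments": {
  "moves": [0,-0.1,-0.02,0,0,0,0,0,-0.19,-0.05,0,0,0,0,0,-0.29,-0.07,0,0,0,0,0,-0.29,-0.07,0,0,0,0]
}}

```text
time: 10.65
position: [0.5177, -0.1832, 0.105]
tool_rot: [0.618, 0.78, 0.082, 0.065]
ft_force: [0.2, -0.4, -3.2]
grip_width: 0.0115
grip_force: 35.0
```

Call:
{"name": "send_rows", "arguments": {
  "moves": [0,-0.05,-0.01,0,0,0,0,0,-0.1,-0.02,0,0,0,0,0,-0.1,-0.02,0,0,0,0]
}}

```text
time: 10.9
position: [0.5169, -0.1835, 0.1051]
tool_rot: [0.618, 0.78, 0.082, 0.065]
ft_force: [0.2, -0.5, -1.9]
grip_width: 0.0119
grip_force: 35.0
```

Call:
{"name": "send_rows", "arguments": {
  "moves": [0,-0.05,-0.01,0,0,0,0,0,-0.1,-0.02,0,0,0,0,0,-0.1,-0.02,0,0,0,0]
}}

```text
time: 11.15
position: [0.5167, -0.1837, 0.1053]
tool_rot: [0.618, 0.779, 0.082, 0.066]
ft_force: [3.2, 2.5, -2.3]
grip_width: 0.0115
grip_force: 35.0
```

```bash
python3 - <<'E'
from h import *
hook();print(obs()["moment"])
E
```

```text
hook [0.9 1.6 1.8] far [128.    0.9  29. ] tilt 12.08 yaw 13.2 F ex,ey,z [ 3.6  1.7 -2.3] t 11.15 w 0.011498679632218352
[ 0.16626923 -0.31466073 -0.06551995]
```

Contact is felt at the slot's back, 3.6 N at hook x ≈ 0.9 mm, so the hook is fully under the lip. Now I'll swing it down in stages about the hook corner.

Call:
{"name": "send_rows", "arguments": {
  "moves": [0,0.1,0.03,-0.24,-0.006,0.0255,0,0,0.21,0.05,-0.48,-0.0122,0.0509,0,0,0.31,0.08,-0.72,-0.0183,0.0764,0,0,0.41,0.1,-0.96,-0.0244,0.1018,0,0,0.41,0.1,-0.96,-0.0244,0.1018,0],
  "grip_force": 55
}}

```text
time: 11.57
position: [0.5205, -0.1828, 0.0954]
tool_rot: [0.619, 0.783, 0.04, 0.033]
ft_force: [0.3, -1.8, -1.1]
grip_width: 0.0116
grip_force: 55.0
```

Call:
{"name": "send_rows", "arguments": {
  "moves": [0,0,0,0,0,0,0,0,0,0,0,0,0,0]
}}

```text
time: 11.73
position: [0.5204, -0.1829, 0.0956]
tool_rot: [0.62, 0.783, 0.041, 0.033]
ft_force: [2.5, 0.6, -2.6]
grip_width: 0.0114
grip_force: 55.0
```

```bash
python3 - <<'E'
from h import *
hook();print(obs()["moment"])
E
```

```text
hook [0.5 1.5 0.4] far [129.8   0.9  14.1] tilt 6.08 yaw 13.22 F ex,ey,z [ 2.5  0.  -2.6] t 11.7333 w 0.011409818252716161
[-0.08859256 -0.20490882 -0.0250138 ]
```

Call:
{"name": "send_rows", "arguments": {
  "moves": [0,0.06,0.01,-0.14,-0.004,0.017,0,0,0.11,0.03,-0.29,-0.0081,0.0339,0,0,0.17,0.04,-0.43,-0.0122,0.0509,0,0,0.17,0.04,-0.43,-0.0122,0.0509,0,0,0.17,0.04,-0.43,-0.0122,0.0509,0]
}}

```text
time: 12.15
position: [0.522, -0.1826, 0.0913]
tool_rot: [0.621, 0.784, 0.02, 0.017]
ft_force: [1.2, -0.2, -0.0]
grip_width: 0.0116
grip_force: 55.0
```

```bash
python3 - <<'E'
from h import *
hook();print(obs()["moment"])
E
```

```text
hook [0.4 1.4 0.4] far [130.2   0.8   7.4] tilt 3.04 yaw 13.25 F ex,ey,z [ 1.1 -0.5 -0. ] t 12.15 w 0.011616634394003613
[-0.2777625   0.0472154  -0.05432689]
```

Call:
{"name": "send_rows", "arguments": {
  "moves": [0,0.05,0.01,-0.15,-0.004,0.017,0,0,0.1,0.02,-0.3,-0.0081,0.0339,0,0,0.15,0.03,-0.45,-0.0122,0.0509,0,0,0.15,0.03,-0.45,-0.0122,0.0509,0,0,0.15,0.03,-0.45,-0.0122,0.0509,0]
}}

```text
time: 12.57
position: [0.5232, -0.1816, 0.0862]
tool_rot: [0.621, 0.784, -0.0, -0.0]
ft_force: [0.6, -0.3, -1.3]
grip_width: 0.0117
grip_force: 55.0
```

```bash
python3 - <<'E'
from h import *
hook();print(obs()["moment"])
E
```

```text
hook [ 0.2  2.1 -0.1] far [130.2   1.6  -0.2] tilt -0.04 yaw 13.28 F ex,ey,z [ 0.5 -0.5 -1.3] t 12.5667 w 0.011734129434981803
[-0.08138993 -0.23628279  0.00366343]
```

Call:
{"name": "send_rows", "arguments": {
  "moves": [0,0,0,-0.05,0,0,0,0,0,0,-0.1,0,0,0,0,0,0,-0.15,0,0.005,0,0,0,0,-0.2,0,0.005,0,0,0,0,-0.2,0,0.005,0]
}}

```text
time: 12.98
position: [0.5232, -0.1817, 0.0861]
tool_rot: [0.621, 0.784, -0.002, -0.001]
ft_force: [-1.9, 2.5, 11.1]
grip_width: 0.0115
grip_force: 55.0
```

```bash
python3 - <<'E'
from h import *
hook();print(obs()["moment"])
a=cam("wrist");np.savez("w5.npz",**a)
P=a["P"];z=cv2.medianBlur(P[...,2].astype(np.float32),3)
i=cv2.resize(a["img"][90:280,60:420],(800,422),interpolation=cv2.INTER_CUBIC);cv2.imwrite("pics/w5.png",i)
E
```

```text
hook [0.1 2.1 0.1] far [130.1   1.5  -0.5] tilt -0.24 yaw 13.23 F ex,ey,z [-1.2  2.9 11.1] t 12.9833 w 0.011542900482968346
[ 0.3010765  -0.00564437 -0.02510296]
```

View pics/w5.png

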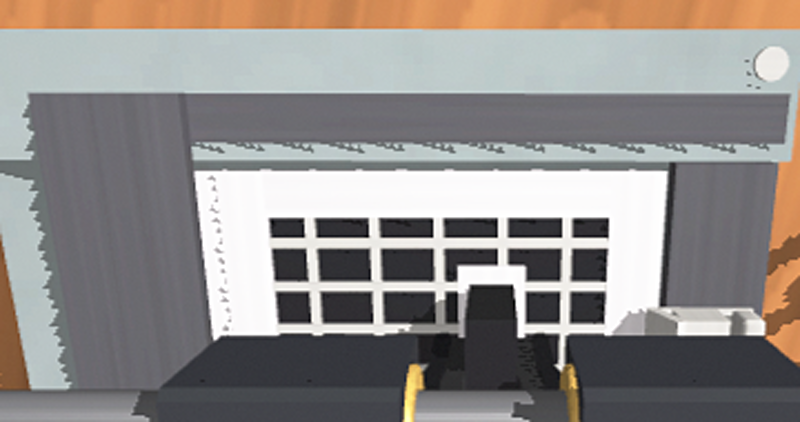

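The frame lies flat with its tongue under the lip (left edge, u≈195–210), and the catch nose at (690,320) reaches over its far edge. Pressing with 11 N moved it no further. I'll relax, let go with a small opening, then lift.

Call:
{"name": "send_rows", "arguments": {
  "moves": [0,0,0,0.1,0,0,0,0,0,0,0.2,0,-0.005,0,0.3,0,0,0.2,0,-0.005,0,0.3,0,0,0.2,0,-0.005,0,0.3,0,0,0.2,0,-0.005,0],
  "grip_force": 20
}}

```text
time: 13.45
position: [0.5228, -0.1819, 0.0864]
tool_rot: [0.621, 0.784, -0.0, -0.0]
ft_force: [0.5, -0.3, -0.6]
grip_width: 0.0227
grip_force: 0.0
```

Call:
{"name": "send_rows", "arguments": {
  "moves": [0.3,0,0,0,0,0,0,0.3,0,0,0,0,0,0,0.3,0,0,0,0,0,0]
}}

```text
time: 13.7
position: [0.5232, -0.182, 0.0865]
tool_rot: [0.621, 0.784, -0.0, 0.0]
ft_force: [-0.0, -0.7, -0.1]
grip_width: 0.026
grip_force: 0.0
```

Call:
{"name": "send_rows", "arguments": {
  "moves": [0.3,0,0,0.5,0,0,0,0.3,0,0,1.5,0,0,0,0.3,0,0,3,0,0,0,0.3,0,0,5,0,0,0,0.3,0,0,8,0,0,0]
}}

```text
time: 14.12
position: [0.5219, -0.1813, 0.1665]
tool_rot: [0.621, 0.784, -0.001, -0.002]
ft_force: [1.1, 0.3, 0.4]
grip_width: 0.0264
grip_force: 0.0
```

Call:
{"name": "send_rows", "arguments": {
  "moves": [0.3,0.7,-3,3,0,0,0,0.3,1.4,-6,6,0,0,0,0.3,2.1,-9,9,0,0,0,0.3,2.8,-12,10,0,0,0,0.3,3,-13,10,0,0,0]
}}

```text
time: 14.53
position: [0.5562, -0.3183, 0.2728]
tool_rot: [0.622, 0.783, -0.001, 0.008]
ft_force: [0.7, -0.4, 0.2]
grip_width: 0.026
grip_force: 0.0
```

Call:
{"name": "send_rows", "arguments": {
  "moves": [0.3,0,0,0,0,0,0,0.3,0,0,0,0,0,0,0.3,0,0,0,0,0,0]
}}

```text
time: 14.78
position: [0.552, -0.3097, 0.2653]
tool_rot: [0.621, 0.784, 0.0, -0.002]
ft_force: [-0.7, -0.9, -0.4]
grip_width: 0.0261
grip_force: 0.0
```

```bash
python3 - <<'E'
from h import *
o=obs();print(o["position"],o["ft_force"])
a=cam("wrist");np.savez("w6.npz",**a)
cv2.imwrite("pics/w6.png",a["img"])
E
```

```text
[ 0.55195089 -0.30974311  0.26530576] [-0.70769341 -0.94794675 -0.43963095]
```

View pics/w6.png

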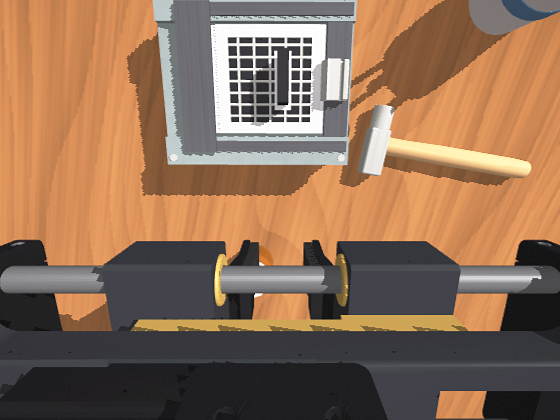

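The frame is seated between the rails (u 215–325, v 22–135), with the catch at (335,80) over its far edge. Last check is the frame's height at both ends and the catch overlap.

```bash
python3 - <<'E'
from h import *
a=dict(np.load("w6.npz"));P=a["P"];z=cv2.medianBlur(P[...,2].astype(np.float32),3)
for n,(u0,u1,v0,v1) in dict(hookside=(219,225,40,120),far_near=(314,321,115,130),far_far=(312,319,28,45),farmid=(309,315,60,100)).items():
    print(n,np.median(z[v0:v1,u0:u1])*1e3)
for v in(40,70,80,90,125): print(v,[f"{u}:{z[v,u]*1000:.0f}" for u in range(204,228,4)],[f"{u}:{z[v,u]*1000:.0f}" for u in range(304,350,3)])
v=80; u=next(u for u in range(310,335) if z[v,u]>.0675); print("nose X",(plane(a,u,v,.0676)@EX-.3813)*1e3)
E
```

```text
hookside 65.670006
far_near 65.53477
far_far 65.68184
farmid 65.51127
40 ['204:73', '208:73', '212:64', '216:65', '220:66', '224:66'] ['304:64', '307:64', '310:64', '313:65', '316:66', '319:65', '322:66', '325:61', '328:67', '331:67', '334:67', '337:66', '340:66', '343:67', '346:66', '349:66']
70 ['204:73', '208:72', '212:71', '216:64', '220:65', '224:66'] ['304:64', '307:64', '310:65', '313:66', '316:65', '319:67', '322:71', '325:76', '328:79', '331:79', '334:79', '337:80', '340:69', '343:78', '346:78', '349:66']
80 ['204:72', '208:73', '212:72', '216:63', '220:65', '224:66'] ['304:65', '307:65', '310:65', '313:66', '316:66', '319:66', '322:71', '325:78', '328:80', '331:79', '334:80', '337:79', '340:71', '343:77', '346:79', '349:67']
90 ['204:73', '208:73', '212:71', '216:63', '220:65', '224:66'] ['304:64', '307:63', '310:64', '313:66', '316:66', '319:66', '322:73', '325:79', '328:79', '331:79', '334:80', '337:79', '340:70', '343:78', '346:78', '349:60']
125 ['204:73', '208:72', '212:73', '216:65', '220:65', '224:65'] ['304:66', '307:65', '310:66', '313:65', '316:66', '319:66', '322:63', '325:66', '328:66', '331:67', '334:66', '337:67', '340:67', '343:66', '346:66', '349:2']
nose X 127.31853503363111
```

```bash
python3 -c "
from rig import workorder
print(workorder.hand_in())"
```

```text
the job is handed in; nothing more can be done
None
```

The frame is fitted: hooked fully under the lip, swung down and pressed home, with the catch snapped over its far end. I let go, moved the arm clear and handed the job in at about 15 s.

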